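Load the sloped bed and step the batch drum to five

ROBOT

A 7-joint arm with a two-finger parallel gripper is mounted at the origin on the work surface. World frame = base frame: x ahead of the robot, y to its left, z up, the work surface at z = 0. Lengths are in m, angles in rad, forces in N, time in s.
With the tool pointing down it reaches from about 0.4 to 0.875 m from the base axis. Payload 19.3 kg.
Tool frame: the origin (TCP) lies at the very end of the fingers, on their centre line; the grasp point (between the pads) lies 19 mm behind it; z points along the fingers, y is the line along which they close (so a half turn about z gives the same grasp; the last joint's range is limited). The gripper opens to 85 mm and grips with 20 to 120 N. Pads are 22 mm wide; open, the fingers measure 114 mm over their backs; the gripper's body (76 mm by 85 mm) begins 54 mm behind the grasp point. The pads swing forward as they close: fully open they stand 13 mm farther back than shut.
Start: joints at [1.104, 0.521, -0.036, 1.599, 0.021, 1.021, -0.113], TCP at [0.242, -0.576, 0.231] pointing down, gripper open.
Joint ranges: [-2.91, 2.91], [-0.3, 2.13], [-1.5, 1.42], [0.17, 2.43], [-1.26, 4.41], [0.16, 1.93], [-2.52, 2.52]. Speed limits (rad/s): [1.89, 1.89, 2.39, 2.39, 3.01, 3.01, 3.01].

INTERFACE

Orientations are given as [roll, pitch, yaw] about the fixed x, y, z axes, in that order (R = Rz(yaw) Ry(pitch) Rx(roll)).
In Python, from workcell import bot gives the robot as it stands.
- The arm moves only by the tool jog_arm, never from a script. Its argument "motion" is a list of rows, each a list of 5 numbers: the shift along the tool's x, y, z scaled (see below), then the turn about the tool's z scaled (see below), then the opening, from 0 (shut) to 1 (fully open). A call has 1 to 12 rows; each row shifts and turns the commanded pose from where the row before left it, along the tool's axes as they then stand; what a row does not reach is not made up. The controller multiplies each number of a shift by 30 mm and each number of a turn by 0.08 rad. A row lasts 1/10 s, in which the tool goes at most 50 mm and 8.59 degrees, less where a joint would pass 70% of its speed; a pose out of reach is approached as far as the arm can. A call with a number of a shift or a turn outside -1 to 1 is refused whole. A call with a gripper value outside its range is refused whole. The fingers move at their own pace and stop on an object; "newtons" is the grip in N (left out, the last holds). Time passes only in rows, so rows that do not move let the fingers close. It gives the time, the measured TCP pose, the force, the opening and the grip force at its end, in the units of the state.
- bot.observe(): the state, without advancing time (a new reading comes with each control period).
- bot.grab_frame(name): name is "side" or "top" or "wrist"; returns a dict with "pixels" (480x640x3 uint8, red, green, blue), "fovy" (degrees; the focal length in pixels is half the picture's height over the tangent of half this angle, whatever the lens; pixels are square), "cx", "cy" (the principal point, pixels), "rvec" (rotation vector, rad) and "tvec" (3), from world to camera coordinates, as OpenCV has them; the wrist camera has in their place "mount" (4x4, takes a point from camera to tool coordinates, whose origin is the TCP and whose axes are the flange's). Camera axes: x right, y down, z forward; pixel columns grow to the right and rows downward; lengths in m; the calibration is good to about 2 mm. A picture is of the moment at which its call begins: read the wrist's pose just before it. There is no depth.
- bot.job_done(): hands the job in; it is judged then, once.
The state is a dict: "clock": time; "qpos": joint angles; "qd": joint speeds; "joint_efforts": joint torques, N m; "position": TCP position; "tool_rot": TCP orientation; "force": force on the tool from outside, world axes, zero at the start; "moment": the same for the moment, N m; "grip_width": finger opening in m; "finger_force": force on a finger pad.
Only numpy, scipy, OpenCV 4.12 (cv2) and the standard library are available. Lean on these libraries where they do the work, as an engineer would, in place of code of your own. Each camera call takes 0.05 s, during which the arm holds its last target. There are 200 camera calls.

TASK

Lay the steel T-bracket on the sloped bed with its long side along the bed's long fence, let it slide fully home into the low corner, and let go. Then press the batch counter's plunger, one full stroke at a time, until the drum window shows five dots, and leave the bracket home and everything else on the bench where it is.

Things in the scene. Friction and masses are not known exactly. Their poses are not given: they have to be found in the camera images.
- bracket: Loose dark steel T-bracket, about 0.45 kg: flat base 100 (x) x 70 (y) x 6 mm with an upright web in its middle, 60 mm long (x), 10 mm thick (y), its top 47 mm above the underside. Take it by the web. Origin: centre of the underside, z up through the web. Starts flat on the bench; turned half round it is the same
- bed_plate: Slick steel plate, 150 (x) x 130 (y) mm, of the fixed sloped bed, some 30 degrees from level: it falls to its -x end and +y side. Origin: centre of its upper surface, z square out of it. Dark fences 14 mm high: the long one along the +y edge (inner face y = 55 mm), the short one on the -x edge (inner face x = -65 mm, y from -15 to 65). Other edges open, highest corner 125 mm above the bench
- step_top (a point): Centre of the upper face of the counter's plunger: a round black cap, 36 mm across, standing out of a dark collar on the robot's side of the grey counter, 125 mm above the bench. z points out along the plunger's axis, 28 degrees from vertical; y is level. Push along -z. The counter's head (110 mm wide, 224 mm tall) rises 30 mm behind the cap's centre, so the tool must lean as the plunger does
- home (a point): Where the bracket's origin lies when it is home in the low corner with its 100 mm side along the long fence: x = -15, y = 20, z = 0 mm in the bed plate's frame, whose axes it shares. A bracket let go flat on the plate, within some 30 mm up the slope (+x, -y) of here and squared to the fences, slides home by itself
- step (a joint): Plunger travel in m: 0 out, 0.020 at its hard stop. It springs back by itself; pushing takes about 2 N at first and up to about 10 N on the way. One stroke to the stop and back out (under 2 mm) steps the drum by exactly one face; the drum is not turned back by the plunger coming out
- drum (a joint): Angle of the white six-faced drum in rad, growing with each step by pi/3 (1.047). A catch holds it at whole multiples: 0 shows one dot, 1.047 two, 2.094 three, 3.142 four, 4.189 five, 5.236 six, then one again. It starts at one, two or three dots, and may take half a second to click into place at the start
- five (a point): Centre of the drum's five-dot face (41 x 56 mm, black dots 10 mm in diameter); turns with the drum
- index (a point): Where the centre of the face shown stands, under the window (closed by an anti-glare pane) in the counter's top between two black pointer lines; 211 mm above the bench, fixed to the counter
- wrench: Bystander, loose, to be left alone: steel wrench, 170 mm. Origin at or near its middle, underside
- driver: Bystander, loose, to be left alone: screwdriver, 190 mm. Origin at or near its middle, underside
- tin: Bystander, loose, to be left alone: tin can, 68 mm across, 85 mm tall. Origin at or near its middle, underside
- flats: Bystander, loose, to be left alone: stack of four steel flats, 120 x 40 x 16 mm. Origin at or near its middle, underside
- spacer: Bystander, loose, to be left alone: dark steel ring, 64 mm across, 24 mm tall. Origin at or near its middle, underside
- hammer: Bystander, loose, to be left alone: hammer, 260 mm. Origin at or near its middle, underside
- cup: Bystander, loose, to be left alone: white mug, 76 mm across, 90 mm tall. Origin at or near its middle, underside
- channel: Bystander, loose, to be left alone: steel channel, 150 x 45 x 34 mm, open side up. Origin at or near its middle, underside
There are look-alikes about, which are no part of the job. Leave any blue, brown or yellow look-alike of the bracket alone.

How it is judged:
By the outcome, as a careful person would: the job done as asked, in the order asked, and still so for the second after the job is handed in, with the robot touching nothing.
It also fails if it takes over 72 s, if anything falls off the work surface, if the arm or the gripper's body presses on something with over 40 N, if the wrist force passes 120 N, or if a joint passes its speed limit or range.

## Working session

There is one attempt and no reset: what is moved stays moved. The work goes in short steps, Python scripts to look and compute and a tool call to move; the robot and the scene stay as the last step left them, time stands still between calls to the robot, and variables do not carry over. Pictures are saved under pics/ and viewed, at most 10 in all, crops included, and the job is handed in when it is done.

Besides the shell and the picture viewer there is one more tool, called as a command line: name --pt "numbers of a row" for each row, then --argument value for the rest. jog_arm: Moves the arm, as the interface text tells. Shifts and turns lie within -1 to 1; 1 stands for 30 mm of shift or 0.08 rad of turn. Its arguments: {"type":"object","properties":{"motion":{"type":"array","items":{"type":"array","items":{"type":"number"}}},"newtons":{"type":"number"}},"required":["motion"]}

```bash
mkdir -p pics; ls
cat > h.py <<'E'
import numpy as np,cv2,pickle
from scipy.spatial.transform import Rotation as R
def cam(f,st=None):
    fl=240/np.tan(np.radians(f['fovy'])/2)
    K=np.array([[fl,0,f['cx']],[0,fl,f['cy']],[0,0,1]])
    if 'mount' in f:
        T=np.eye(4);T[:3,:3]=R.from_euler('xyz',st['tool_rot']).as_matrix();T[:3,3]=st['position']
        M=T@np.array(f['mount']);return K,M[:3,:3],M[:3,3]
    Rm=cv2.Rodrigues(np.array(f['rvec'],float))[0]
    return K,Rm.T,-Rm.T@np.array(f['tvec'],float).ravel()
def ray(c,uv):
    K,Rw,o=c;d=Rw@np.linalg.inv(K)@np.array([uv[0],uv[1],1.]);return o,d/np.linalg.norm(d)
def onz(c,uv,z):
    o,d=ray(c,uv);return o+d*(z-o[2])/d[2]
def tri(c1,u1,c2,u2):
    o1,d1=ray(c1,u1);o2,d2=ray(c2,u2)
    s=np.linalg.lstsq(np.c_[d1,-d2],o2-o1,rcond=None)[0]
    p,q=o1+s[0]*d1,o2+s[1]*d2;return (p+q)/2,np.linalg.norm(p-q)
def proj(c,p):
    K,Rw,o=c;x=K@(Rw.T@(np.array(p)-o));return x[:2]/x[2]
def load(n): return pickle.load(open(n+'.pkl','rb'))
E
python3 - <<'E'
from h import *
from workcell import bot
s=bot.observe();print(s)
for n in ['side','top','wrist']:
    s=bot.observe();f=bot.grab_frame(n);c=cam(f,s);pickle.dump((f['pixels'],c),open(n+'.pkl','wb'))
    cv2.imwrite(f'pics/{n}0.png',f['pixels'][...,::-1]);print(n,f['fovy'],f['cx'],f['cy'],c[2],c[1][:,2])
    if n=='wrist':print(f['mount'])
E
```

```text
pics
{'clock': 0.0, 'qpos': array([ 1.10378974,  0.52198936, -0.03631518,  1.59998989,  0.02120367,
        1.02110785, -0.11279277]), 'qd': array([-0.00162867,  0.00085479, -0.00069063,  0.00081281,  0.00127671,
       -0.00012972, -0.00057921]), 'joint_efforts': array([-1.17417432e-03, -9.27132940e+01,  1.97933257e+00, -3.69943821e+01,
        1.78929884e-02,  8.14141065e-03,  4.41155976e-05]), 'position': array([ 0.24137773, -0.57614957,  0.23074772]), 'tool_rot': array([-3.14048683e+00,  8.85016672e-05,  3.96794894e-01]), 'force': array([-0.02613607,  0.41348116,  0.33212296]), 'moment': array([-0.02018929, -0.03228952, -0.01384323]), 'finger_force': 0.0, 'grip_width': 0.08542092911981412}
side 48.42219282692491 312.64005402342326 234.5480394435185 [-0.23400779 -0.84986884  1.47955033] [ 0.39612151  0.49034476 -0.7763052 ]
top 50.854773503273265 316.7301563707847 238.46507842606138 [0.18383383 0.01419114 1.42675945] [ 0.20621759 -0.00114784 -0.97850549]
wrist 65.21661647484646 325.33260181569295 238.0654044492949 [ 0.30478522 -0.54903101  0.37365258] [-0.25286559 -0.10333342 -0.96196736]
[[ 1.46444264e-04 -9.61991163e-01 -2.73080540e-01  6.89397248e-02]
 [ 9.99998763e-01  5.68616027e-04 -1.46681821e-03 -6.80589086e-04]
 [ 1.56634413e-03 -2.73079987e-01  9.61990056e-01 -1.42858451e-01]
 [ 0.00000000e+00  0.00000000e+00  0.00000000e+00  1.00000000e+00]]
```

View pics/top0.png

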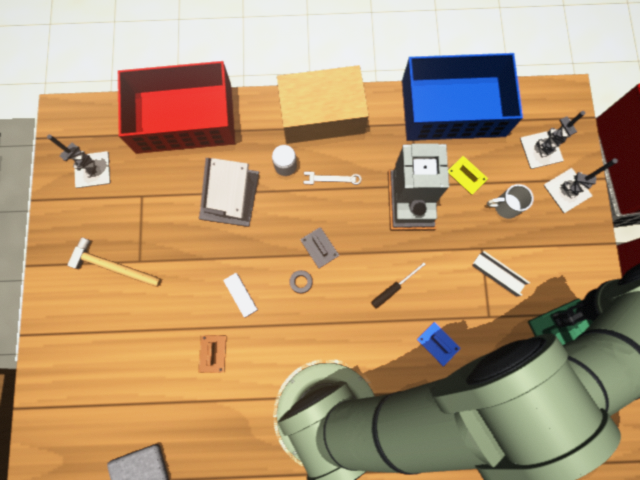

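View pics/side0.png

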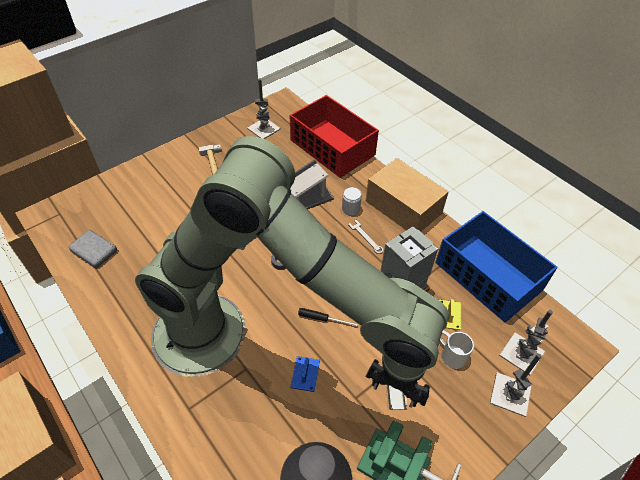

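Top view: candidates for the bracket are dark grey (320,247), blue (438,344), brown (212,353) and yellow (467,174). I choose the dark grey one. The bed is at (228,190), the counter at (420,185) with its cap at (417,208), and the drum seems to show one dot (425,167). The side view has the arm hiding the bracket.

Run:
```python
from h import *
p,c=load('top')
a=p[150:270,190:350];b=p[130:250,370:490]
cv2.imwrite('pics/c1.png',cv2.resize(a,None,fx=5,fy=5,interpolation=2)[...,::-1])
cv2.imwrite('pics/c2.png',cv2.resize(b,None,fx=5,fy=5,interpolation=2)[...,::-1])
```

```text
(no output)
```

View pics/c1.png

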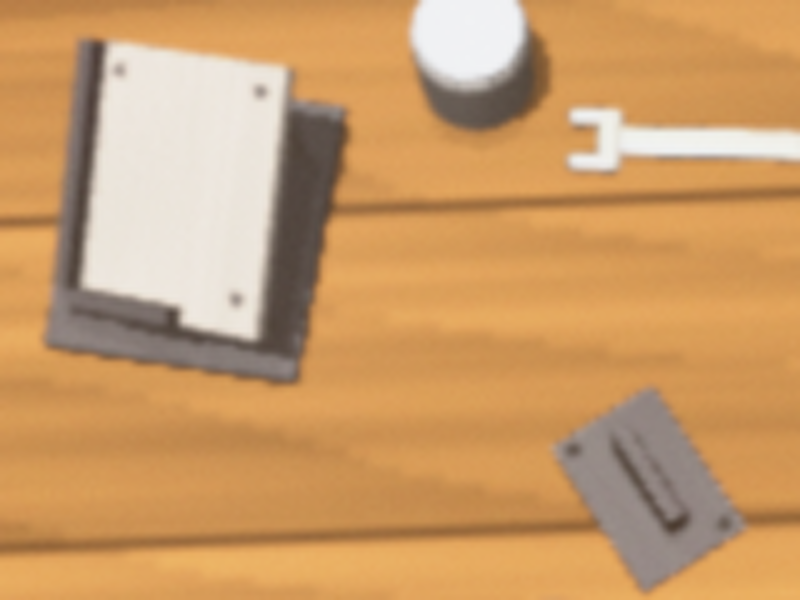

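View pics/c2.png

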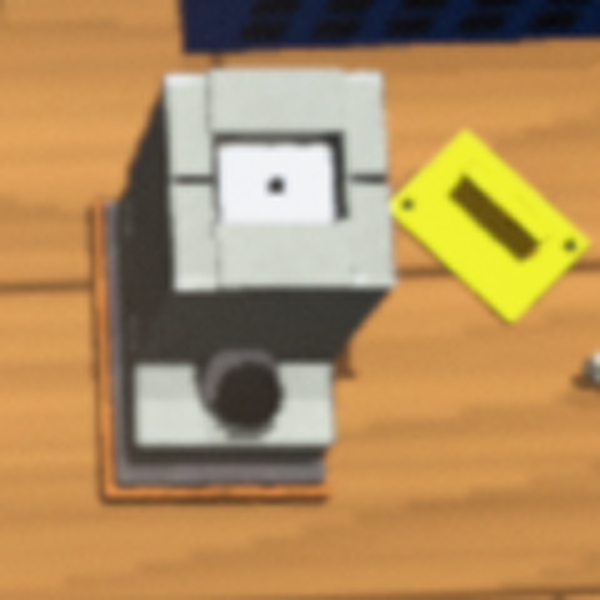

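The close crop shows the chosen bracket is dark steel with a web and two holes, centred near crop (650,490), i.e. (320,248). The bed's long fence is on the left and the short one at the bottom. The drum window shows one dot, so it needs four strokes.

```bash
cat >> h.py <<'E'
from scipy.optimize import least_squares
def lines_to_corners(q): return np.array(q)
E
python3 - <<'E'
from h import *
p,c=load('top');K,Rw,o=c
hsv=cv2.cvtColor(p,cv2.COLOR_RGB2HSV)
# bracket: low saturation in its window
m=np.zeros(p.shape[:2],np.uint8);m[222:272,298:345]=(hsv[222:272,298:345,1]<90)*255
cs=max(cv2.findContours(m,0,1)[0],key=cv2.contourArea)
pts=np.array([onz(c,q[0],0.006)[:2]*1000 for q in cs],np.float32)
print('bracket',cv2.minAreaRect(pts),cv2.contourArea(cs))
# spacer check for height sanity
# bed white plate
w=np.zeros(p.shape[:2],np.uint8);r=(slice(155,222),slice(200,255))
w[r]=((p[r].min(2)>175)*255)
cs=max(cv2.findContours(w,0,1)[0],key=cv2.contourArea)[:,0].astype(float)
print('plate bbox',cs.min(0),cs.max(0))
g=p.min(2).astype(float)
# subpixel edge lines from crop estimates (u=190+x/5,v=150+y/5, -0.4 for resize centre)
C=lambda x,y:np.array([190+x/5-.4,150+y/5-.4])
quad=[C(107,43),C(291,68),C(260,341),C(80,290)]
def edge(a,b,t0,t1,W=4):
    t=(b-a)/np.linalg.norm(b-a);n=np.array([-t[1],t[0]]);P=[]
    for s in np.linspace(t0,t1,25):
        q=a+(b-a)*s;k=np.arange(-W,W+.01,.25)
        mp=(q+k[:,None]*n).astype(np.float32)
        v=cv2.remap(g.astype(np.float32),mp[:,0].reshape(1,-1),mp[:,1].reshape(1,-1),1).ravel()
        d=np.abs(np.gradient(v))
        d[d<d.max()*.5]=0
        P.append(q+n*(k*d).sum()/d.sum())
    vx,vy,x,y=cv2.fitLine(np.array(P,np.float32),cv2.DIST_HUBER,0,.01,.01).ravel()
    return np.array([x,y]),np.array([vx,vy])
def X(l,k):
    s=np.linalg.solve(np.c_[l[1],-k[1]],k[0]-l[0]);return l[0]+l[1]*s[0]
T=edge(quad[0],quad[1],.15,.9);Rr=edge(quad[1],quad[2],.1,.9);
B=edge(quad[2],quad[3],.05,.38,3);L=edge(quad[3],quad[0],.15,.9,2.5)
co=np.array([X(T,L),X(T,Rr),X(B,Rr),X(B,L)]);print('corners',co.round(1))
ob=np.array([[75,55,0],[75,-65,0],[-75,-65,0],[-75,55,0]])/1000
def res(x):
    Rb=R.from_rotvec(x[:3]);P=Rb.apply(ob)+x[3:]
    e=(np.array([proj(c,q) for q in P])-co).ravel()/.4
    return np.r_[e,(P[1,2]-.125)/.001,(np.degrees(np.arccos(Rb.as_matrix()[2,2]))-30)/1.5]
z0=onz(c,co.mean(0),.08)
best=min((least_squares(res,np.r_[R.from_euler('xyz',[rx,ry,0]).as_rotvec(),z0]) for rx in(-.4,.0) for ry in(-.4,0.)),key=lambda s:s.cost)
Rb=R.from_rotvec(best.x[:3]);print('cost',best.cost,best.fun.round(1));print('bed',best.x[3:],'euler xyz deg',Rb.as_euler('xyz',degrees=True));print(Rb.as_matrix())
print('home',Rb.apply([-.015,.02,0])+best.x[3:])
np.savez('bed.npz',R=Rb.as_matrix(),t=best.x[3:])
D=lambda x,y:np.array([370+x/5-.4,130+y/5-.4])
for q in[(165,75),(383,70),(395,285),(175,290)]: print('head',onz(c,D(*q),.224))
for q in[(175,180),(388,180)]: print('ptr',onz(c,D(*q),.224))
for q in[(248,393),(216,393),(284,393),(250,362),(248,430)]: print('cap',onz(c,D(*q),.125))
for n,q in dict(tin=C(470,25),wr=C(700,140)).items(): print(n,onz(c,q,.085 if n=='tin' else .005))
E
```

```text
bracket ((457.8213806152344, 6.483985900878906), (99.48050689697266, 69.1849594116211), 31.2096004486084) 771.0
plate bbox [207. 159.] [246. 217.]
corners [[210.9 157.3]
 [247.4 163.1]
 [241.  217.8]
 [205.2 210.5]]
cost 1.2821335128917604 [-0.   0.7 -0.2  0.6 -0.1 -0.6  0.3 -0.7  0.1 -0.9]
bed [0.625041   0.26512893 0.07753286] euler xyz deg [-20.30954123 -20.69813524 -10.88013996]
[[ 0.91863997  0.29749281 -0.25999737]
 [-0.17657197  0.89781685  0.40341944]
 [ 0.3534444  -0.32468897  0.87729934]]
home [0.61721125 0.28573385 0.06573742]
head [ 0.67133813 -0.21363492  0.224     ]
head [ 0.66951815 -0.32393694  0.224     ]
head [ 0.55594228 -0.31956456  0.224     ]
head [ 0.55774712 -0.21029304  0.224     ]
ptr [ 0.6152341  -0.21454859  0.224     ]
ptr [ 0.61090758 -0.32110995  0.224     ]
cap [ 0.52976011 -0.26336918  0.125     ]
cap [ 0.53044044 -0.24634806  0.125     ]
cap [ 0.52899489 -0.28251428  0.125     ]
cap [ 0.54682399 -0.26580419  0.125     ]
cap [ 0.50945937 -0.26174514  0.125     ]
tin [0.71147545 0.09665922 0.085     ]
wr [ 0.66549272 -0.0324395   0.005     ]
```

jog_arm --pt "0 0 0 -0.9 1" --pt "0 0 0 -0.95 1" --pt "0.5 -0.4 0 0 1" --pt "0.95 -0.76 0 0 1" --pt "0.95 -0.76 0 0 1" --pt "0.95 -0.76 0 0 1" --pt "0.95 -0.76 0 0 1" --pt "0.95 -0.76 0 0 1" --pt "0.95 -0.76 0 0 1" --pt "0.95 -0.76 0 0 1" --pt "0.95 -0.76 0 0 1" --pt "0.95 -0.76 0 0 1" --newtons 60

```text
clock: 1.35
position: [0.3614, -0.2486, 0.2313]
tool_rot: [3.142, 0.0, 0.545]
force: [0.2, 0.1, -0.7]
grip_width: 0.0853
finger_force: 0.0
```

jog_arm --pt "0.95 -0.76 0 0 1" --pt "0.95 -0.76 0 0 1" --pt "0.95 -0.76 0 0 1" --pt "0.95 -0.76 0 0 1" --pt "0.95 -0.76 0 0 1" --pt "0.95 -0.76 0 0 1" --pt "0.95 -0.76 0 0 1" --pt "0.5 -0.35 0 0 1" --pt "0 0 0 0 1" --pt "0 0 0 0 1"

```text
clock: 2.35
position: [0.4562, 0.0065, 0.2311]
tool_rot: [-3.141, 0.001, 0.545]
force: [-0.2, -1.0, -0.3]
grip_width: 0.0854
finger_force: 0.0
```

```bash
cat > look.py <<'E'
from h import *
import sys
from workcell import bot
n,name=sys.argv[1:3];s=bot.observe();f=bot.grab_frame(n);c=cam(f,s)
pickle.dump((f['pixels'],c),open(name+'.pkl','wb'));cv2.imwrite(f'pics/{name}.png',f['pixels'][...,::-1])
print(s['clock'],s['position'],s['tool_rot'],s['qpos'].round(2),s['force'].round(1),s['grip_width'])
E
python3 look.py wrist w1
python3 - <<'E'
from h import *
b=np.load('bed.npz')
for P in [(.458,.0065,0)]:
    for n in['w1']:
        p,c=load(n);print(proj(c,P))
        hsv=cv2.cvtColor(p,cv2.COLOR_RGB2HSV);m=((hsv[...,1]<90)*255).astype(np.uint8)
        for q in cv2.findContours(m,0,1)[0]:
            if cv2.contourArea(q)>3000:
                pts=np.array([onz(c,k[0],.006)[:2]*1000 for k in q],np.float32);print(cv2.minAreaRect(pts),q.min((0,1)),q.max((0,1)))
E
```

```text
2.35 [0.45621674 0.00648875 0.23109546] [-3.14143769e+00  5.92431589e-04  5.45276330e-01] [ 0.17  0.27 -0.38  2.01  0.13  0.88 -1.3 ] [-0.2 -1.  -0.3] 0.0853751779902795
[327.53611925 201.14239995]
((258.46832275390625, -102.23379516601562), (244.84718322753906, 796.6890869140625), 31.351642608642578) [  0 299] [639 479]
((355.1000061035156, 62.063026428222656), (72.17152404785156, 65.77520751953125), 8.947193145751953) [197 226] [263 290]
((545.2485961914062, -254.18301391601562), (200.02584838867188, 106.19949340820312), 44.11243438720703) [535 152] [639 335]
((457.3227844238281, 4.563018798828125), (100.17538452148438, 69.53630828857422), 30.470640182495117) [294 152] [365 252]
((326.0488586425781, 232.76878356933594), (124.43061065673828, 52.49803161621094), 28.688196182250977) [ 26 132] [ 96 257]
((658.4561767578125, -46.36769104003906), (160.04403686523438, 32.75611877441406), 88.76935577392578) [415   0] [569 101]
```

View pics/w1.png

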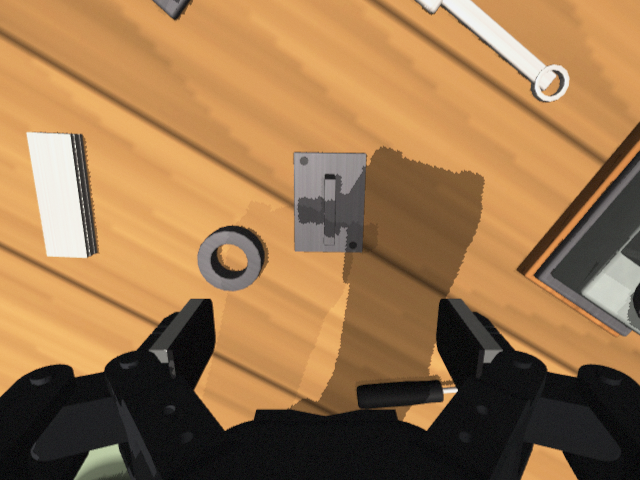

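The wrist view shows the dark bracket clear at (330,202), its web vertical in the picture and midway between the fingers. The ring (230,258) and the flats are clear of the fingers.

jog_arm --pt "0 0.07 0.5 0 1" --pt "0 0 1 0 1" --pt "0 0 1 0 1" --pt "0 0 1 0 1" --pt "0 0 1 0 1" --pt "0 0 1 0 1" --pt "0 0 0.9 0 1" --pt "0 0 0.5 0 1" --pt "0 0 0.25 0 1" --pt "0 0 0 0 1" --pt "0 0 0 0 0" --pt "0 0 0 0 0" --newtons 40

```text
clock: 3.6
position: [0.458, 0.0046, 0.0176]
tool_rot: [3.141, -0.001, 0.544]
force: [1.0, -0.3, -0.0]
grip_width: 0.0596
finger_force: 0.0
```

jog_arm --pt "0 0 0 0 0" --pt "0 0 0 0 0" --pt "0 0 0 0 0" --pt "0 0 0 0 0" --pt "0 0 0 0 0" --pt "0 0 -0.3 0 0" --pt "0 0 -0.7 0 0"

```text
clock: 4.3
position: [0.4564, 0.0049, 0.0464]
tool_rot: [-3.14, 0.003, 0.545]
force: [0.2, -0.6, -5.3]
grip_width: 0.0095
finger_force: 39.8
```

```bash
cat >> h.py <<'E'
def go(pos,yaw,s):
    "tool units: turn first, then shifts in tool frame at new yaw"
    d=np.array(pos)-s['position'];y0=s['tool_rot'][2];t=-((yaw-y0+np.pi)%(2*np.pi)-np.pi)/.08
    c,sn=np.cos(yaw),np.sin(yaw)
    print('turn',round(t,2),'shift',(np.array([c*d[0]+sn*d[1],sn*d[0]-c*d[1],-d[2]])/.03).round(2))
E
python3 - <<'E'
from h import *
from workcell import bot
b=np.load('bed.npz');Rb,t=b['R'],b['t'];s=bot.observe()
# roll about bed x so bracket y is horizontal
th=np.arctan2(-Rb[2,1],Rb[2,2]);Rr=Rb@R.from_euler('x',th).as_matrix()
print('roll deg',np.degrees(th),Rr[:,1])
x,yf=0.,.005
org=t+Rb@np.array([x,yf-.035+.035*np.cos(th),.035*np.sin(th)])
gp=org+Rr[:,2]*.0366;tcp=gp-[0,0,.019];yaw=np.arctan2(-Rr[0,1],Rr[1,1])
print('final tcp',tcp,'yaw',yaw)
# level bracket: height of first contact
c,sn=np.cos(yaw),np.sin(yaw);best=-1
for sx in(-.05,.05):
  for sy in(-.035,.035):
    P=tcp[:2]+sx*np.array([c,sn])+sy*np.array([-sn,c]);n=Rb[:,2]
    z=t[2]-(n[0]*(P[0]-t[0])+n[1]*(P[1]-t[1]))/n[2];best=max(best,z)
print('first contact tcp z',best+.0176,'qpos',s['qpos'].round(2))
go([*tcp[:2],.24],yaw,s)
E
```

```text
roll deg 20.30954122607619 [ 1.88755062e-01  9.82024199e-01 -3.80808192e-17]
final tcp [0.61001911 0.27500702 0.1025112 ] yaw -0.18989426535562456
first contact tcp z 0.1188774452794965 qpos [ 0.06  0.59 -0.25  2.15  0.33  0.44 -1.49]
turn 9.19 shift [ 3.33 -9.81 -6.45]
```

jog_arm --pt "0 0 -0.5 -0.5 0" --pt "0 0 -0.6 -1 0" --pt "0 0 -0.6 -1 0" --pt "0 0 -0.6 -1 0" --pt "0 0 -0.6 -1 0" --pt "0 0 -0.6 -1 0" --pt "0 0 -0.6 -1 0" --pt "0 0 -0.6 -1 0" --pt "0 0 -0.6 -1 0" --pt "0 0 -0.6 -1 0" --pt "0 0 -0.5 -1 0" --pt "0 0 0 -1 0"

```text
clock: 5.5
position: [0.4577, 0.0048, 0.2408]
tool_rot: [3.139, 0.0, 1.468]
force: [-0.0, -0.0, -5.9]
grip_width: 0.009
finger_force: 39.9
```

jog_arm --pt "0 0 0 -1 0" --pt "0 0 0 -1 0" --pt "0 0 0 -1 0" --pt "0 0 0 -1 0" --pt "0 0 0 -1 0" --pt "0 0 0 -1 0" --pt "0 0 0 -1 0" --pt "0 0 0 -1 0" --pt "0 0 0 -1 0" --pt "0 0 0 -1 0" --pt "0 0 0 -1 0" --pt "0 0 0 -1 0"

```text
clock: 6.7
position: [0.4569, 0.0046, 0.239]
tool_rot: [-3.14, -0.0, 2.428]
force: [0.7, 0.6, -5.2]
grip_width: 0.0092
finger_force: 39.9
```

jog_arm --pt "0 0 0 -1 0" --pt "0 0 0 -1 0" --pt "0 0 0 -1 0" --pt "0 0 0 -1 0" --pt "0 0 0 -1 0" --pt "0 0 0 -1 0" --pt "0 0 0 -0.6 0" --pt "0 0 0 0 0"

```text
clock: 7.5
position: [0.457, 0.0046, 0.2389]
tool_rot: [-3.141, -0.001, 2.954]
force: [-0.4, -0.5, -4.6]
grip_width: 0.0096
finger_force: 39.9
```

Run:
```python
from h import *
from workcell import bot
s=bot.observe();print(s['position'],s['tool_rot'],s['qpos'].round(2),s['grip_width']);go([.61,.275,.24],2.952,s)
```

```text
[0.45699356 0.00458704 0.23891121] [-3.14090677e+00 -6.74073199e-04  2.95362237e+00] [ 0.64  0.38 -0.98  1.98  0.38  0.98  0.86] 0.009598430665546406
turn 0.02 shift [-3.31  9.81 -0.04]
```

jog_arm --pt "-0.15 0.45 0 0 0" --pt "-0.3 0.9 0 0 0" --pt "-0.3 0.9 0 0 0" --pt "-0.3 0.9 0 0 0" --pt "-0.3 0.9 0 0 0" --pt "-0.3 0.9 0 0 0" --pt "-0.3 0.9 0 0 0" --pt "-0.2 0.65 0 0 0" --pt "0 0 0 0 0" --pt "0 0 0 0 0"

```text
clock: 8.5
position: [0.557, 0.1843, 0.2386]
tool_rot: [-3.141, -0.001, 2.952]
force: [0.3, -0.4, -6.2]
grip_width: 0.0092
finger_force: 40.3
```

```bash
python3 look.py wrist w2
python3 - <<'E'
from h import *
b=np.load('bed.npz');p,c=load('w2')
for q in [(75,55,0),(75,-65,0),(-75,-65,0),(-65,55,0)]: print(q,proj(c,b['t']+b['R']@(np.array(q)/1000)).round(0))
E
```

```text
8.5 [0.55704806 0.18433818 0.23863686] [-3.14093969e+00 -7.04214149e-04  2.95237126e+00] [ 0.18  0.59 -0.9   1.66  0.5   1.14  0.53] [ 0.3 -0.4 -6.2] 0.009194976706728307
(75, 55, 0) [484. 360.]
(75, -65, 0) [364. 373.]
(-75, -65, 0) [362. 186.]
(-65, 55, 0) [478. 207.]
```

View pics/w2.png

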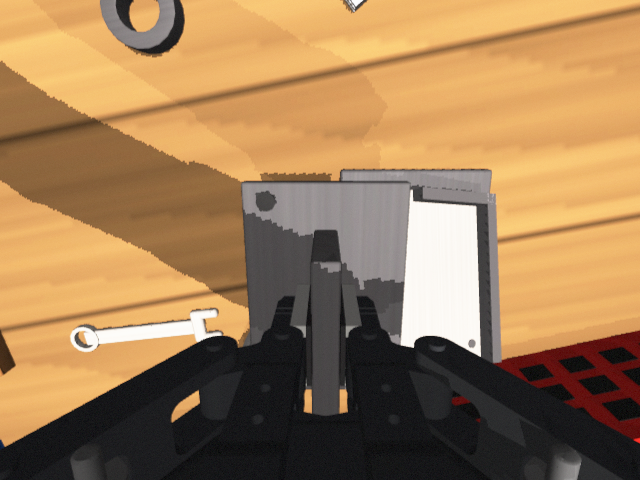

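The view shows the bracket square in the grip. The bed's low inner corner is at (478,205), as predicted (478,207), so the bed pose holds.

jog_arm --pt "-0.2 0.65 0 0 0" --pt "-0.3 0.9 0 0 0" --pt "-0.3 0.9 0 0 0" --pt "-0.22 0.8 0 0 0" --pt "0 0 0.5 0 0" --pt "0 0 1 0 0" --pt "0 0 1 0 0" --pt "0 0 0.8 0 0" --pt "0 0 0.4 0 0" --pt "0 0 0 0 0" --pt "0 0 0 0 0"

```text
clock: 9.65
position: [0.6063, 0.2742, 0.1289]
tool_rot: [3.141, 0.001, 2.952]
force: [-0.1, 0.9, -4.6]
grip_width: 0.0096
finger_force: 40.7
```

Run:
```python
from h import *
from workcell import bot
s=bot.observe();print(s['position'],s['tool_rot'],s['qpos'].round(2),s['grip_width'],s['force']);go([.61,.275,.1025],2.952,s)
```

```text
[0.6062593 0.2741614 0.1288835] [3.14100924e+00 7.25573799e-04 2.95208307e+00] [-0.03  0.82 -0.8   1.54  0.64  1.06  0.38] 0.009554555156900681 [-0.11088453  0.85058154 -4.58953783]
turn 0.0 shift [-0.12  0.05  0.88]
```

Now lower onto the plate with a light grip so that the bracket pitches to the slope.

jog_arm --pt "-0.12 0.03 0.1 0 0" --pt "0 0 0.15 0 0" --pt "0 0 0.1 0 0" --pt "0 0 0.1 0 0" --pt "0 0 0.1 0 0" --pt "0 0 0 0 0" --newtons 20

```text
clock: 10.25
position: [0.6093, 0.2767, 0.1122]
tool_rot: [3.139, 0.0, 2.954]
force: [-3.2, 6.9, 5.1]
grip_width: 0.0095
finger_force: 42.9
```

jog_arm --pt "0 0 0.1 0 0" --pt "0 0 0.1 0 0" --pt "0 0 0.1 0 0" --pt "0 0 0 0 0" --pt "0 0 0 0 0"

```text
clock: 10.75
position: [0.6092, 0.2768, 0.1033]
tool_rot: [3.139, 0.0, 2.955]
force: [-4.4, 6.7, 5.7]
grip_width: 0.0092
finger_force: 44.9
```

```bash
python3 look.py wrist w3
python3 - <<'E'
from h import *
a=load('w3')[0]
from workcell import bot
f=bot.grab_frame('top')['pixels'];g=bot.grab_frame('side')['pixels']
o=np.zeros((480,800,3),np.uint8);o[:,:480]=a[:,100:580];o[:240,480:]=cv2.resize(f[140:240,190:324],(320,240));o[240:,480:]=cv2.resize(g[140:240,260:394],(320,240))
cv2.imwrite('pics/m3.png',o[...,::-1])
E
```

```text
10.75 [0.60924116 0.27675105 0.10332737] [3.13852630e+00 2.96884428e-04 2.95451155e+00] [-0.05  0.85 -0.78  1.55  0.67  1.02  0.37] [-4.4  6.7  5.7] 0.009249413617883635
```

View pics/m3.png

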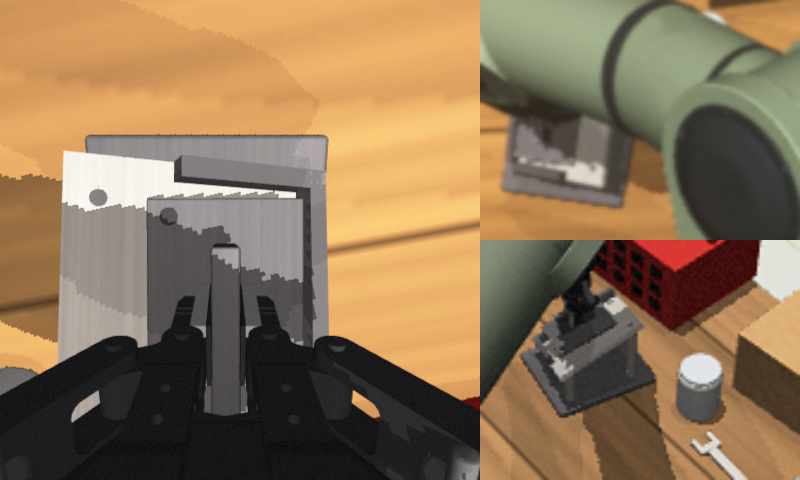

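The bracket has pitched to the plate, its low edge (302,200) inside the fence (310). Contact force is about 8 N. Now I open slowly so it leans down to the plate.

jog_arm --pt "0 0 0 0 0.12" --pt "0 0 0 0 0.15" --pt "0 0 0 0 0.18" --pt "0 0 0 0 0.21" --pt "0 0 0 0 0.24" --pt "0 0 0 0 0.28" --pt "0 0 0 0 0.32" --pt "0 0 0 0 0.36" --pt "0 0 0 0 0.4" --pt "0 0 0 0 0.45" --pt "0 0 0 0 0.5" --pt "0 0 0 0 0.55"

```text
clock: 12.1
position: [0.6095, 0.2746, 0.1023]
tool_rot: [3.141, -0.0, 2.953]
force: [0.7, 1.8, -0.7]
grip_width: 0.0471
finger_force: 0.7
```

jog_arm --pt "0 0 0 0 0.6" --pt "0 0 0 0 0.7" --pt "0 0 0 0 0.8" --pt "0 0 0 0 0.9" --pt "0 0 0 0 1" --pt "0 0 0 0 1" --pt "0 0 -0.3 0 1" --pt "0 0 -1 0 1" --pt "0 0 -1 0 1" --pt "0 0 -1 0 1" --pt "0 0 -1 0 1" --pt "0 0 -0.5 0 1"

```text
clock: 13.3
position: [0.61, 0.2751, 0.2496]
tool_rot: [3.14, 0.002, 2.953]
force: [0.3, 0.4, 0.8]
grip_width: 0.0856
finger_force: 0.0
```

```bash
python3 look.py wrist w4
python3 - <<'E'
from h import *
b=np.load('bed.npz');p,c=load('w4')
for q in [(-65,55,0),(-65,55,6),(-65,-15,6),(35,55,6),(35,-15,6)]: print(q,proj(c,b['t']+b['R']@(np.array(q)/1000)).round(0))
E
```

```text
13.3 [0.60996592 0.27507532 0.24960723] [3.13962963e+00 2.31519068e-03 2.95280367e+00] [-0.01  0.7  -0.86  1.42  0.54  1.26  0.47] [0.3 0.4 0.8] 0.0856101355609877
(-65, 55, 0) [372. 167.]
(-65, 55, 6) [375. 166.]
(-65, -15, 6) [302. 158.]
(35, 55, 6) [376. 275.]
(35, -15, 6) [301. 275.]
```

View pics/w4.png

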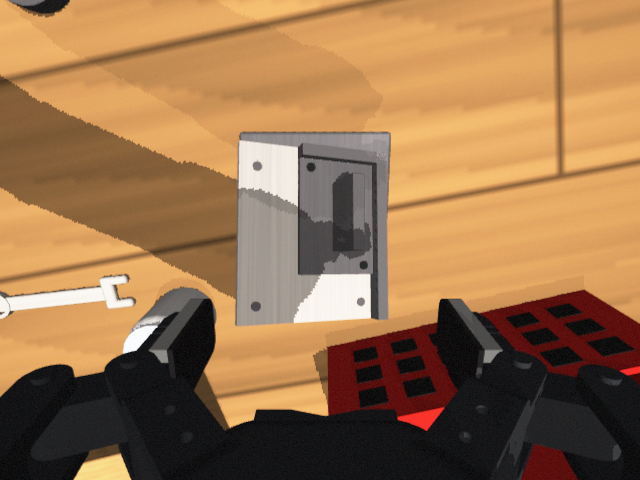

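The bracket lies flat in the low corner. Its corners at (300,157), (299,273) and (371,273) match the home projection to within 1–2 mm, allowing for the fence face. Next, turn and go over to the counter.

jog_arm --pt "0 0 -0.3 0.8 1" --pt "0 0 -0.5 1 1" --pt "0 0 0 1 1" --pt "0 0 0 1 1" --pt "0 0 0 1 1" --pt "0 0 0 1 1" --pt "0 0 0 1 1" --pt "0 0 0 1 1" --pt "0 0 0 1 1" --pt "0 0 0 1 1" --pt "0 0 0 1 1" --pt "0 0 0 1 1"

```text
clock: 14.55
position: [0.6094, 0.2744, 0.2698]
tool_rot: [-3.141, 0.0, 2.006]
force: [-0.0, -0.6, 1.1]
grip_width: 0.0851
finger_force: 0.0
```

jog_arm --pt "0 0 0 1 1" --pt "0 0 0 1 1" --pt "0 0 0 1 1" --pt "0 0 0 1 1" --pt "0 0 0 1 1" --pt "0 0 0 0.8 1" --pt "0 -0.5 0 0 1" --pt "0 -0.9 0 0 1" --pt "-0.4 -1 0 0 1" --pt "-0.8 -0.9 0 0 1" --pt "-1 -0.5 0 0 1" --pt "-1 -0.4 0 0 1"

```text
clock: 15.75
position: [0.4797, 0.1809, 0.27]
tool_rot: [-3.141, 0.001, 1.546]
force: [1.2, -0.4, 0.1]
grip_width: 0.0856
finger_force: 0.0
```

jog_arm --pt "-1 -0.2 0 0 1" --pt "-1 -0.2 0 0 1" --pt "-1 -0.2 0 0 1" --pt "-1 0 0 0 1" --pt "-1 0 0 0 1" --pt "-1 0 0 0 1" --pt "-1 0 0 0 1" --pt "-1 0 0 0 1" --pt "-1 0 0 0 1" --pt "-0.6 0 0 0 1" --pt "0 0 0 0 1" --pt "0 0 0 0 1"

```text
clock: 16.95
position: [0.4554, -0.1054, 0.2701]
tool_rot: [-3.141, -0.0, 1.544]
force: [-0.5, -0.1, -0.6]
grip_width: 0.0853
finger_force: 0.0
```

```bash
python3 look.py wrist w5
python3 - <<'E'
from h import *
from workcell import bot
s=bot.observe()
p,c=load('w5');print('cap pred',proj(c,(.528,-.2645,.125)))
go([.473,-.2645,.16],1.546,s)
f=bot.grab_frame('top');pickle.dump((f['pixels'],cam(f)),open('t5.pkl','wb'))
E
```

```text
16.95 [ 0.45542477 -0.10543342  0.27007265] [-3.14112651e+00 -2.94695726e-04  1.54428947e+00] [ 0.5   0.25 -0.48  1.93  0.14  0.99 -0.07] [-0.5 -0.1 -0.6] 0.08530497038412052
cap pred [411.16331637 393.17119825]
turn -0.01 shift [-5.3   0.71  3.67]
```

View pics/w5.png

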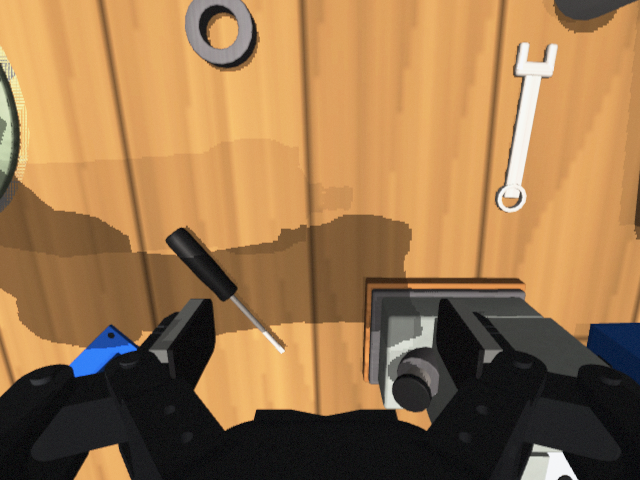

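The cap's top disc is at (411,392) against the predicted (411,393), so its position holds. The open right finger's tip spans about 42–52 mm from centre. I'll press with that finger, the body staying clear of the head.

jog_arm --pt "-0.6 0 0 0 1" --pt "-1 0.1 0 0 1" --pt "-1 0.15 0 0 1" --pt "-1 0.15 0 0 1" --pt "-1 0.2 0 0 1" --pt "-0.7 0.28 0.6 0 1" --pt "0 0 1 0 1" --pt "0 0 1 0 1" --pt "0 0 0.7 0 1" --pt "0 0 0.37 0 1" --pt "0 0 0 0 1"

```text
clock: 18.15
position: [0.4777, -0.2644, 0.1592]
tool_rot: [-3.14, -0.001, 1.546]
force: [-0.8, 0.0, 0.4]
grip_width: 0.0853
finger_force: 0.0
```

```bash
python3 look.py wrist w6
python3 - <<'E'
from h import *
from workcell import bot
s=bot.observe();go([.478,-.2645,.12],1.546,s)
p,c=load('w6');g=bot.grab_frame('side')['pixels']
o=np.zeros((480,800,3),np.uint8);o[:,:480]=p[:,160:];o[:240,480:]=cv2.resize(g[200:320,340:500],(320,240))
cv2.imwrite('pics/m6.png',o[...,::-1])
E
```

```text
18.15 [ 0.47768129 -0.26437648  0.15922976] [-3.13993213e+00 -1.08667796e-03  1.54580479e+00] [ 0.66  0.51 -0.36  1.86  0.24  0.81  0.15] [-0.8  0.   0.4] 0.08530072628171911
turn -0.01 shift [ 0.01 -0.01  1.34]
```

View pics/m6.png

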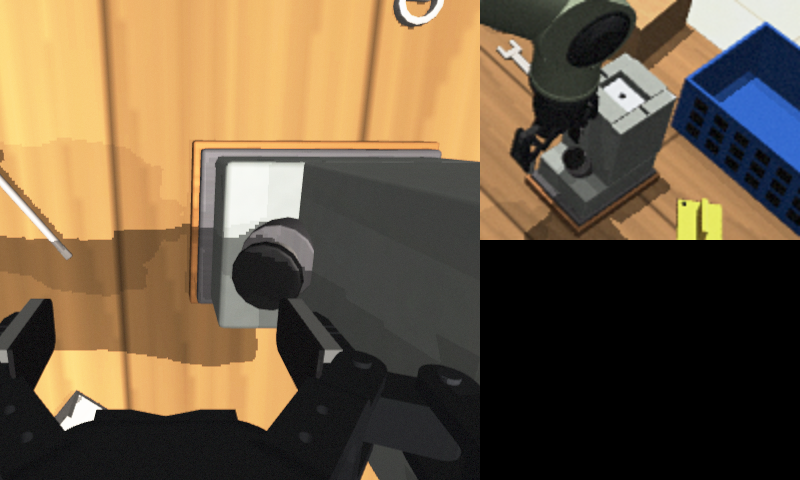

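The finger stands above the cap, and the side view shows the drum window with one dot at (622,96), so four strokes are needed. Going down to contact.

jog_arm --pt "0 0 0.7 0 1" --pt "0 0 0.6 0 1" --pt "0 0 0.1 0 1" --pt "0 0 0.1 0 1" --pt "0 0 0 0 1"

```text
clock: 18.75
position: [0.4784, -0.2654, 0.1161]
tool_rot: [3.141, 0.0, 1.545]
force: [0.2, -0.4, -0.1]
grip_width: 0.086
finger_force: 0.0
```

jog_arm --pt "0 0 0.1 0 1" --pt "0 0 0.05 0 1" --pt "0 0 0 0 1"

```text
clock: 19.05
position: [0.4781, -0.2653, 0.1109]
tool_rot: [3.141, 0.0, 1.545]
force: [-0.1, -0.1, 1.9]
grip_width: 0.0854
finger_force: 0.7
```

jog_arm --pt "0 0.053 0.1 0 1" --pt "0 0.053 0.1 0 1" --pt "0 0 0 0 1"

```text
clock: 19.35
position: [0.4814, -0.2654, 0.1045]
tool_rot: [3.141, 0.0, 1.545]
force: [0.6, -1.6, 4.2]
grip_width: 0.0853
finger_force: 1.6
```

Contact came at TCP z ≈ 0.111, as expected, so the stop should be near 0.093.

jog_arm --pt "0 0.053 0.1 0 1" --pt "0 0.053 0.1 0 1" --pt "0 0.053 0.1 0 1" --pt "0 0 0 0 1"

```text
clock: 19.75
position: [0.4825, -0.2656, 0.0944]
tool_rot: [-3.135, -0.001, 1.544]
force: [-15.6, -0.3, -1.6]
grip_width: 0.0853
finger_force: 1.7
```

jog_arm --pt "0 0.026 0.05 0 1" --pt "0 0.026 0.05 0 1" --pt "0 0 0 0 1"

```text
clock: 20.05
position: [0.4824, -0.2657, 0.0914]
tool_rot: [-3.132, -0.001, 1.543]
force: [-26.5, 2.2, 5.8]
grip_width: 0.0854
finger_force: 4.9
```

The finger's linkage is touching the head (−26 N in x). I'll ease back toward the robot and finish the stroke straight down.

jog_arm --pt "0 -0.1 0 0 1" --pt "0 -0.15 0 0 1" --pt "0 0 0 0 1"

```text
clock: 20.35
position: [0.4796, -0.2654, 0.0928]
tool_rot: [-3.142, 0.0, 1.545]
force: [-3.1, -1.3, 2.1]
grip_width: 0.0854
finger_force: 1.7
```

```bash
cat > side.py <<'E'
from h import *
import sys
from workcell import bot
f=bot.grab_frame('side');g=f['pixels'];pickle.dump((g,cam(f)),open('s.pkl','wb'))
# drum window dots: small dark blobs inside the white window
r=g[225:265,390:440];b=cv2.resize(r,None,fx=4,fy=4,interpolation=2);cv2.imwrite('pics/'+sys.argv[1]+'.png',b[...,::-1])
w=(b.min(2)>190).astype(np.uint8)*255
cs,h=cv2.findContours(w,cv2.RETR_CCOMP,1)
big=max(range(len(cs)),key=lambda i:cv2.contourArea(cs[i]) if h[0][i][3]<0 else 0)
print('win',cv2.boundingRect(cs[big]),'dots',[(cv2.contourArea(cs[i]),cv2.boundingRect(cs[i])[:2]) for i in range(len(cs)) if h[0][i][3]==big])
s=bot.observe();print(s['clock'],s['position'],s['force'].round(1))
E
python3 side.py d1
```

```text
win (46, 57, 83, 68) dots []
20.4 [ 0.47962889 -0.26532971  0.09274543] [-2.6 -0.6  0.9]
```

jog_arm --pt "0 0 0.1 0 1" --pt "0 0 0.05 0 1" --pt "0 0 0 0 1"

```text
clock: 20.7
position: [0.4808, -0.2655, 0.0892]
tool_rot: [3.14, 0.001, 1.545]
force: [-8.2, 2.0, 26.7]
grip_width: 0.0853
finger_force: 13.5
```

```bash
python3 side.py d2; python3 look.py wrist w7
python3 - <<'E'
from h import *
g=load('s')[0];p=load('w7')[0]
o=np.zeros((480,800,3),np.uint8);o[:,:480]=p[:,160:];o[:240,480:]=cv2.resize(g[200:320,340:500],(320,240),interpolation=2)
cv2.imwrite('pics/m7.png',o[...,::-1])
E
```

```text
win (48, 57, 81, 69) dots []
20.75 [ 0.48077795 -0.26551916  0.08922385] [-8.   1.6 24.9]
20.75 [ 0.48077795 -0.26551916  0.08922385] [3.13978432e+00 9.22083505e-04 1.54488618e+00] [ 0.63  0.61 -0.32  1.9   0.3   0.67  0.1 ] [-8.   1.6 24.9] 0.08553588407015296
```

View pics/m7.png

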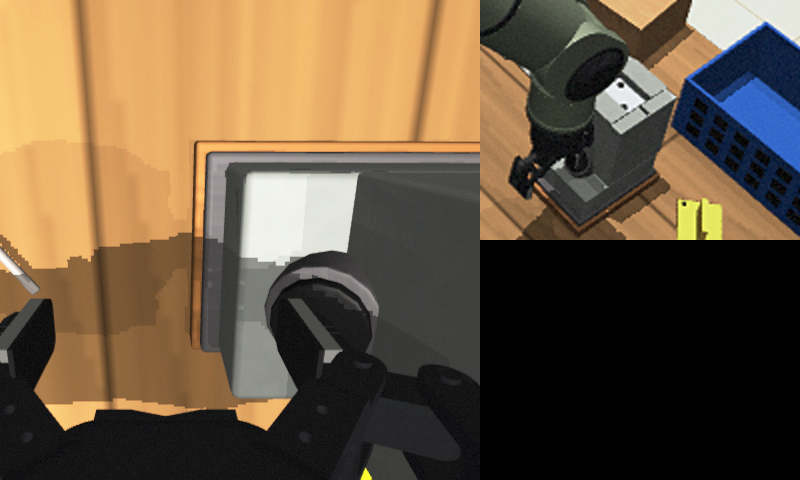

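The plunger is fully in: 25 N at its stop, with the cap recessed in the collar. The drum now shows two dots (622,85) and (622,105). Releasing.

jog_arm --pt "0 -0.03 -0.3 0 1" --pt "0 0 -0.4 0 1" --pt "0 0 -0.3 0 1" --pt "0 0 0 0 1" --pt "0 0 0 0 1" --pt "0 0 0 0 1"

```text
clock: 21.4
position: [0.4789, -0.2652, 0.1178]
tool_rot: [-3.141, -0.0, 1.545]
force: [-0.3, 0.0, 0.3]
grip_width: 0.0855
finger_force: 0.0
```

```bash
python3 side.py d3
```

```text
win (47, 57, 82, 69) dots []
21.45 [ 0.47883257 -0.26517131  0.11778994] [-0.2  0.  -0.6]
```

jog_arm --pt "0 0 0.3 0 1" --pt "0 0 0.2 0 1" --pt "0 0 0.2 0 1" --pt "0 0 0.15 0 1" --pt "0 0 0.1 0 1" --pt "0 0 0.05 0 1" --pt "0 0 0 0 1" --pt "0 0 0 0 1"

```text
clock: 22.25
position: [0.4793, -0.2652, 0.0887]
tool_rot: [3.141, 0.0, 1.545]
force: [-5.1, 2.4, 19.1]
grip_width: 0.085
finger_force: 9.6
```

Stroke two reached the stop (19 N). I've viewed 11 pictures, one over the limit of 10, so from here I count dots numerically on the rectified window plane.

jog_arm --pt "0 0 -0.3 0 1" --pt "0 0 -0.4 0 1" --pt "0 0 -0.3 0 1" --pt "0 0 0 0 1" --pt "0 0 0 0 1" --pt "0 0 0 0 1"

```text
clock: 22.85
position: [0.4788, -0.2652, 0.1179]
tool_rot: [-3.141, -0.0, 1.545]
force: [-0.4, 0.7, 0.8]
grip_width: 0.0853
finger_force: 0.0
```

```bash
cat > dots.py <<'E'
from h import *
def dots(pc):
    p,c=pc;X,Y=np.meshgrid(np.arange(.575,.655,.0005),np.arange(-.31,-.225,.0005))
    uv=np.array([proj(c,(x,y,.211)) for x,y in zip(X.ravel(),Y.ravel())]).reshape(*X.shape,2).astype(np.float32)
    g=cv2.remap(p.min(2),uv[...,0],uv[...,1],cv2.INTER_CUBIC)
    w=(g>200).astype(np.uint8)*255
    w=cv2.morphologyEx(w,cv2.MORPH_OPEN,np.ones((3,3)))
    cs,_=cv2.findContours(w,cv2.RETR_EXTERNAL,1);big=max(cs,key=cv2.contourArea)
    hull=np.zeros_like(w);cv2.fillPoly(hull,[cv2.convexHull(big)],255)
    d=((g<150)&(cv2.erode(hull,np.ones((5,5)))>0)).astype(np.uint8)
    n,l,st,ct=cv2.connectedComponentsWithStats(d)
    k=[i for i in range(1,n) if st[i,4]>60]
    print('win mm',[v/2 for v in cv2.boundingRect(big)],'dots',len(k),[(st[i,4]/4,(ct[i]/2).round(0).tolist()) for i in k])
if __name__=='__main__':
    from workcell import bot
    for n in('side','top'):
        dots(load(n))
        f=bot.grab_frame(n);dots((f['pixels'],cam(f)))
    dots(load('s'))
    s=bot.observe();print(s['clock'],s['position'],s['force'].round(1))
E
python3 dots.py
```

```text
win mm [23.0, 12.0, 37.0, 55.5] dots 1 [(np.float64(81.5), [39.0, 39.0])]
win mm [22.0, 12.0, 38.0, 55.5] dots 3 [(np.float64(80.25), [27.0, 23.0]), (np.float64(82.5), [39.0, 39.0]), (np.float64(92.75), [52.0, 56.0])]
win mm [0.0, 0.0, 62.0, 72.5] dots 2 [(np.float64(188.25), [34.0, 10.0]), (np.float64(44.25), [40.0, 42.0])]
win mm [0.0, 31.0, 61.5, 41.5] dots 2 [(np.float64(25.0), [41.0, 43.0]), (np.float64(45.5), [53.0, 59.0])]
win mm [22.0, 12.0, 38.0, 55.5] dots 2 [(np.float64(82.5), [27.0, 23.0]), (np.float64(94.25), [52.0, 56.0])]
22.95 [ 0.47880799 -0.26515475  0.1178252 ] [-0.3  0.3  0.7]
```

The side-camera count works: one at the start, then two, now three. Two more strokes to go.

jog_arm --pt "0 0 0.3 0 1" --pt "0 0 0.2 0 1" --pt "0 0 0.2 0 1" --pt "0 0 0.15 0 1" --pt "0 0 0.1 0 1" --pt "0 0 0.05 0 1" --pt "0 0 0 0 1" --pt "0 0 0 0 1"

```text
clock: 23.75
position: [0.4793, -0.2653, 0.0887]
tool_rot: [3.141, 0.0, 1.545]
force: [-4.8, 2.2, 18.5]
grip_width: 0.0853
finger_force: 9.4
```

jog_arm --pt "0 0 -0.3 0 1" --pt "0 0 -0.4 0 1" --pt "0 0 -0.3 0 1" --pt "0 0 0 0 1" --pt "0 0 0 0 1" --pt "0 0 0 0 1"

```text
clock: 24.35
position: [0.4788, -0.2652, 0.1179]
tool_rot: [-3.141, -0.0, 1.545]
force: [0.2, 0.4, 0.4]
grip_width: 0.0855
finger_force: 0.0
```

```bash
python3 dots.py | sed -n '2p;6p'
```

```text
win mm [22.0, 12.0, 38.0, 55.5] dots 4 [(np.float64(96.0), [51.0, 22.0]), (np.float64(81.5), [27.0, 23.0]), (np.float64(92.25), [52.0, 56.0]), (np.float64(69.25), [28.0, 56.0])]
24.45 [ 0.47880738 -0.26517532  0.11780033] [ 0.2  0.2 -0.1]
```

Four dots; last stroke, then lift away.

jog_arm --pt "0 0 0.3 0 1" --pt "0 0 0.2 0 1" --pt "0 0 0.2 0 1" --pt "0 0 0.15 0 1" --pt "0 0 0.1 0 1" --pt "0 0 0.05 0 1" --pt "0 0 0 0 1" --pt "0 0 0 0 1"

```text
clock: 25.25
position: [0.4793, -0.2653, 0.0887]
tool_rot: [3.141, 0.0, 1.545]
force: [-4.2, 1.9, 19.1]
grip_width: 0.0851
finger_force: 9.4
```

jog_arm --pt "0 0 -0.3 0 1" --pt "0 0 -0.4 0 1" --pt "0 0 -0.6 0 1" --pt "0 -0.3 -1 0 1" --pt "0 -0.3 -1 0 1" --pt "0 -0.3 -1 0 1" --pt "0 0 -0.5 0 1" --pt "0 0 0 0 1" --pt "0 0 0 0 1" --pt "0 0 0 0 1"

```text
clock: 26.25
position: [0.4517, -0.2644, 0.2314]
tool_rot: [-3.14, -0.001, 1.545]
force: [0.3, -0.1, 0.3]
grip_width: 0.0856
finger_force: 0.0
```

```bash
python3 dots.py | sed -n '2p;6p'
python3 - <<'E'
from h import *
from workcell import bot
f=bot.grab_frame('top');p=f['pixels'];c=cam(f);p0=load('top')[0]
b=np.load('bed.npz')
# bracket on plate: grey pixels in plate area -> plane coords
n=b['R'][:,2]
def bed(uv):
    o,d=ray(c,uv);s=n@(b['t']+n*.006-o)/(n@d);return (b['R'].T@(o+s*d-b['t']))*1000
g=p.min(2)
X=[];V=[]
for v in range(150,225):
    for u in range(198,255):
        q=bed((u,v))
        if -60<q[0]<70 and -62<q[1]<50: X.append(q[:2]);V.append(g[v,u])
X=np.array(X);V=np.array(V);br=V>170
d=X[~br];print('dark frac',len(d)/len(X),'upper x edge',np.percentile(d[:,0],[95,98]),'y edge',np.percentile(d[:,1],[2,5]))
dif=np.abs(p.astype(int)-p0).max(2)
for nme,(u0,v0,u1,v1) in dict(hammer=(60,235,165,290),flats=(220,270,260,320),spacer=(286,268,316,296),brown=(195,332,230,376),tin=(270,142,300,178),wrench=(302,168,365,190),yellow=(447,152,490,196)).items(): print(nme,(dif[v0:v1,u0:u1]>60).mean().round(3))
E
```

```text
win mm [21.5, 12.0, 38.5, 55.5] dots 5 [(np.float64(94.0), [51.0, 22.0]), (np.float64(80.0), [26.0, 23.0]), (np.float64(81.0), [39.0, 39.0]), (np.float64(91.5), [52.0, 56.0]), (np.float64(73.75), [28.0, 56.0])]
26.35 [ 0.45173293 -0.26434573  0.23137209] [-0.1  0.4 -0.1]
dark frac 0.4470074812967581 upper x edge [32.06593093 34.87055833] y edge [-17.62383333 -15.60124703]
hammer 0.0
flats 0.0
spacer 0.0
brown 0.0
tin 0.0
wrench 0.0
yellow 0.838
```

Five dots are showing. The bracket's edges sit at x ≈ 35 and y ≈ −15 mm on the bed, so it is home. The bystanders in view have not moved, and the yellow look-alike only differs because the arm is now in front of it. Handing in.

```bash
python3 -c "
from workcell import bot
print(bot.job_done())"
```

```text
the job is handed in; nothing more can be done
None
```

The bracket is home in the low corner and the drum shows five dots after four full strokes, handed in at about 26 s; I viewed 11 pictures against the limit of 10, and the gripper's finger leaned on the counter's head at about 26 N (limit 40 N) during the first stroke.

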